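# Swing the brazing jig upright and nest two tapered sleeves loosely on its cone

## Task

Swing the leaning cradle of the brazing jig upright by its ball handle until its index pin drops into the slot and locks it. Then set the slim tapered sleeve on the cone, and the wide one over it, each narrow neck up: lower each gently until it is just felt to seat all round, let it go there and do not drop it. Never force a sleeve down or it wedges and drives the cone into its overload clutch; leave the other things on the table alone.

Things in the scene. Friction and masses are not known exactly. Their poses are not given: they have to be found in the camera images.
- jig: Fixed tilting jig of steel: base plate 160 mm (x) by 250 mm (y, from -135 to +115) and 12 mm thick, two uprights at y = +-62 mm, 100 mm high. Origin: under the base, midway between the uprights, +z up. The trunnion axis runs along the jig's y at 85 mm height. Between the uprights the cradle carries a round steel cone. The jig is placed anywhere and turned up to about 20 degrees.
- cradle (a joint): Swing of the cradle about the jig's +y axis, rad: 0 is upright, negative leans towards the jig's -x (it starts between -0.75 and -0.5), stops at -0.9 and +0.25. It stays where it is left (friction 0.3 N m: about 4 N at the handle). At 0 the index pin falls in by itself and locks it with about 0.03 rad of play; swing it slower than about 0.7 rad/s or the pin skips over the slot.
- cradle_axis (a point): Point on the trunnion axis in the middle of the cradle; it turns with the cradle and its z runs up the middle of the cone. The cone (dark steel, 100 mm tall, diameter 60 mm at its foot, 24 mm at its flat top, 18 mm of radius lost per 100 mm) stands on this axis. Its foot is somewhere between 31 and 71 mm from this point: the cone's height is set anew each time and is not reported, so it must be felt or seen.
- handle (a point): Centre of the black ball handle, 24 mm across, on a 12 mm rod that rises 100 mm from the trunnion axis on the cradle's +y side, 85 mm from the cone's axis, outside the upright. Free to be pushed by closed fingers from the -x side.
- clutch (a joint): How far the cone has been driven down into its overload clutch, m: 0 at the start. It gives way at about 11 N of downward push (less the weight of what sits on it) and does not come back. Over 0.005 counts as wedged. The clutch yields under a sleeve dropped or pushed, and the cone stands rigid below that force.
- pin: Steel index pin, 10 mm thick, 67 mm long with a 22 mm head, upright in a guide on the jig's -y side (85 mm from the cone's axis); origin at the centre of its lower tip. It rides on the cradle's index disc with its tip 130 mm above the jig's underside, and falls about 20 mm into the slot when the cradle comes upright. Its head tops out at about 200 mm.
- pin_guide (a point): Point on the pin guide's axis (fixed to the jig), 165 mm above the jig's underside: the top of the guide.
- slim_sleeve: Slim tapered aluminium sleeve, open at both ends, 100 mm tall, 0.11 to 0.18 kg, standing on its wide foot; origin at the centre of the foot, z up to the neck. Foot 61 mm outside (bore 55 mm), tapering over 65 mm (same taper as the cone) to a straight neck 38 mm outside (bore 32 mm) from 65 to 100 mm up: grip it there. Seated, its foot is about 14 mm above the cone's foot.
- wide_sleeve: Wide tapered aluminium sleeve, open at both ends, 90 mm tall, 0.14 to 0.22 kg, standing on its wide foot; origin at the centre of the foot, z up to the neck. Foot 66 mm outside (bore 60 mm), tapering over 45 mm to a straight neck 49 mm outside (bore 43 mm) from 45 to 90 mm up: grip it there. Seated over the slim one, its foot is about 5 mm (0 to 9) above the slim one's foot.
- flux_bowl: White bowl, 96 mm across, 42 mm high; origin under its centre. Leave alone.
- flux_jar: White plastic jar, 64 mm across, 85 mm high; origin under its centre. Leave alone.
- brush: Brush lying flat, handle towards its -x. Leave alone.
- spanner: Steel spanner lying flat, handle towards its -x. Leave alone.
- bent_tube: Bent aluminium tube, 14 mm thick, about 170 by 110 mm, lying flat. Leave alone.
Not all that is in view belongs to the job. Leave any orange look-alike of the slim_sleeve alone.

How it is judged:
On the way, in this order (a step that is already met when the one before it is completed fails the run):
1. cradle upright and the index pin dropped into its slot (value of joint cradle between -0.06 and 0.06 rad and z of pin in the frame of jig below 0.122 m and horizontal distance between pin and pin_guide below 0.006 m), for 0.2 s.
2. slim sleeve seated loosely on the locked cone and let go (all of step 1 and x of slim_sleeve in the frame of cradle_axis between -0.005 and 0.005 m and y of slim_sleeve in the frame of cradle_axis between -0.005 and 0.005 m and angle between the z axis of slim_sleeve and the z axis of cradle_axis, either way round below 0.05 rad and z of slim_sleeve in the frame of cradle_axis above 0.03 m and contact force between slim_sleeve and jig above 0.3 N and contact force between the fingers and slim_sleeve below 0.1 N and angle between slim_sleeve's own z axis and vertical below 0.4 rad and linear speed of slim_sleeve below 0.01 m/s), for 0.3 s.
At the end, for the whole second after the job is handed in: Cradle within 0.06 rad of upright, pin tip below 122 mm in its guide. Slim sleeve resting on the cone, wide one on the slim (foot -4 to 16 mm above its foot), each neck up, centred within 5 mm, in line within 0.05 rad, released and still; cone driven down under 5 mm (all of step 2 and x of wide_sleeve in the frame of slim_sleeve between -0.005 and 0.005 m and y of wide_sleeve in the frame of slim_sleeve between -0.005 and 0.005 m and angle between the z axis of wide_sleeve and the z axis of slim_sleeve, either way round below 0.05 rad and z of wide_sleeve in the frame of slim_sleeve between -0.004 and 0.016 m and contact force between wide_sleeve and slim_sleeve above 0.3 N and angle between wide_sleeve's own z axis and vertical below 0.4 rad and linear speed of wide_sleeve below 0.01 m/s and contact force between the fingers and wide_sleeve below 0.1 N and value of joint clutch below 0.005 m); the robot touches nothing.
It fails at once if a sleeve is forced down and wedges: the cone is driven more than 5 mm into its clutch (value of joint clutch above 0.005 m).
It fails at once if the slim sleeve is let fall onto the cone (its foot within 95 mm of the trunnion axis point and moving at over 0.3 m/s, as after 5 mm of free fall) (linear speed of slim_sleeve above 0.3 m/s and distance between slim_sleeve and cradle_axis below 0.095 m).
It fails at once if the wide sleeve is let fall onto the slim one (its foot within 50 mm of the slim one's foot and moving at over 0.3 m/s) (linear speed of wide_sleeve above 0.3 m/s and distance between wide_sleeve and slim_sleeve below 0.05 m).
It fails at once if a bystander is shifted more than 30 mm (distance of any of flux_bowl, flux_jar, brush, spanner, bent_tube from where it was at the start of the episode above 0.03 m).
It also fails if it takes over 72 s, if anything falls off the work surface, if the arm or the gripper's body presses on something with over 40 N, if the wrist force passes 120 N, or if a joint passes its speed limit or range.

## Robot

A 6-joint arm with a two-finger parallel gripper is mounted at the origin on the work surface. World frame = base frame: x ahead of the robot, y to its left, z up, the work surface at z = 0. Lengths are in m, angles in rad, forces in N, time in s.
With the tool pointing down it reaches from about 0.425 to 0.95 m from the base axis. Payload 14.7 kg.
Tool frame: the origin (TCP) lies between the finger pads; the fingertips stand 17 mm ahead of it and the grasp point (between the pads) lies 2 mm behind it; z points along the fingers, y is the line along which they close (so a half turn about z gives the same grasp; the last joint's range is limited). The gripper opens to 85 mm and grips with 20 to 120 N. Pads are 22 mm wide; open, the fingers measure 114 mm over their backs; the gripper's body (76 mm by 85 mm) begins 54 mm behind the grasp point. The pads swing forward as they close: fully open they stand 13 mm farther back than shut.
Start: joints at [1.229, 0.48, 1.596, -0, 1.065, -0.047], TCP at [0.189, 0.622, 0.248] pointing down, gripper open.
Joint ranges: [-2.75, 2.75], [-0.82, 2.05], [0.23, 2.67], [-1.56, 4.7], [0.09, 2.69], [-2.92, 2.92]. Speed limits (rad/s): [1.89, 1.89, 2.39, 3.01, 3.01, 3.01].

## Interface

Orientations are given as a unit quaternion [x, y, z, w].
In Python, from plant import sensors, optics, sign_off gives the robot as it stands.
- The arm moves only by the shell command python3 -m handwheel 'ROWS' [FORCE]. ROWS is a JSON object of lists of equal length, an entry for each row: "claw": the gripper's target within -1 to 1 (fully open at 1, half-way at 0, shut at -1); "linear": the shift along the tool's x, y, z in mm, a list of three; "dr": the turn, a rotation vector about the tool's x, y, z in degrees, a list of three. In form: {"claw": [claw, ...], "linear": [[x, y, z], ...], "dr": [[wx, wy, wz], ...]}. A call has 1 to 10 rows; each row shifts and turns the commanded pose from where the row before left it, along the tool's axes as they then stand; what a row does not reach is not made up. A row lasts 1/12 s, in which the tool goes at most 41.7 mm and 7.16 degrees, less where a joint would pass 70% of its speed; a pose out of reach is approached as far as the arm can. A call with a gripper value outside its range is refused whole. The fingers move at their own pace and stop on an object; FORCE is the grip in N (left out, the last holds). Time passes only in rows, so rows that do not move let the fingers close. It gives the time, the measured TCP pose, the force, the opening and the grip force at its end, in the units of the state.
- sensors.get_obs(): the state, without advancing time (a new reading comes with each control period).
- optics.read_camera(name): name is "side" or "top" or "wrist"; returns a dict with "pixels" (420x560x3 uint8, red, green, blue), "camera_matrix" (3x3 intrinsics, pixels), "R" (3x3) and "t" (3): a world point X has camera coordinates R X + t. Camera axes: x right, y down, z forward; pixel columns grow to the right and rows downward; lengths in m; the calibration is good to about 2 mm. The wrist camera is an equidistant fisheye: a pixel r from the principal point sees the ray r / f radians off the axis. A picture is of the moment at which its call begins. There is no depth.
- sign_off(): hands the job in; it is judged then, once.
The state is a dict: "clock": time; "joint_pos": joint angles; "qd": joint speeds; "joint_efforts": joint torques, N m; "position": TCP position; "ee_rot": TCP orientation; "force": force on the tool from outside, world axes, zero at the start; "wrist_torque": the same for the moment, N m; "width": opening from 0.0 (shut) to 1.0 (fully open); "grasp_force": force on a finger pad.
Only numpy, scipy, OpenCV 4.12 (cv2) and the standard library are available. Lean on these libraries where they do the work, as an engineer would, in place of code of your own. Each camera call takes 0.05 s, during which the arm holds its last target. There are 200 camera calls.

## Working session

There is one attempt and no reset: what is moved stays moved. The work goes in short steps, Python scripts to look and compute and a shell command to move; the robot and the scene stay as the last step left them, time stands still between calls to the robot, and variables do not carry over. Pictures are saved under pics/ and viewed, at most 10 in all, crops included, and the job is handed in when it is done.

```bash
ls; mkdir -p pics; python3 - <<'E'
from plant import sensors, optics
import cv2, numpy as np
print(sensors.get_obs())
ims=[]
for n in ["side","top","wrist"]:
    d=optics.read_camera(n); np.savez(f"pics/{n}0.npz",**d)
    print(n,d["camera_matrix"].tolist(),d["R"].round(4).tolist(),d["t"].round(4).tolist())
    cv2.imwrite(f"pics/{n}0.png",d["pixels"][:,:,::-1])
E
```

```text
pics
{'clock': 0.0, 'joint_pos': array([ 1.22939342e+00,  4.80825075e-01,  1.59688014e+00,  2.32061347e-05,
        1.06511529e+00, -4.66024944e-02]), 'qd': array([ 0.00162581,  0.00114552,  0.00069957, -0.00027744,  0.00015077,
        0.00077034]), 'joint_efforts': array([ 5.27031676e-03, -9.50621867e+01, -4.30210626e+01,  5.65630580e-04,
        1.16381180e-02, -4.64633013e-05]), 'position': array([0.18869673, 0.62158794, 0.24767444]), 'ee_rot': array([ 1.46872570e-01,  9.89155231e-01, -6.00452347e-04, -1.28314590e-04]), 'force': array([ 0.38851027,  0.2947659 , -0.8028221 ]), 'wrist_torque': array([0.01942342, 0.01424222, 0.00651132]), 'grasp_force': 0.0, 'width': 1.000119133507737}
side [[454.1174262828514, 0.0, 281.4722481909951], [0.0, 454.1174262828514, 206.39197149107463], [0.0, 0.0, 1.0]] [[0.7816, -0.6236, -0.0122], [-0.3303, -0.3972, -0.8562], [0.5291, 0.6733, -0.5165]] [-0.412, 0.2886, 1.0268]
top [[509.7870923911896, 0.0, 267.0620582069404], [0.0, 509.7870923911896, 216.16995324373897], [0.0, 0.0, 1.0]] [[0.0095, -1.0, -0.003], [-0.989, -0.009, -0.1478], [0.1477, 0.0043, -0.989]] [-0.0255, 0.5258, 1.5747]
wrist [[325.19226210127806, 0.0, 280.6819100032203], [0.0, 325.19226210127806, 213.88427190219042], [0.0, 0.0, 1.0]] [[0.2917, 0.9565, -0.0005], [0.9208, -0.2806, 0.2709], [0.259, -0.0794, -0.9626]] [-0.6494, -0.0329, 0.3801]
```

View pics/side0.png

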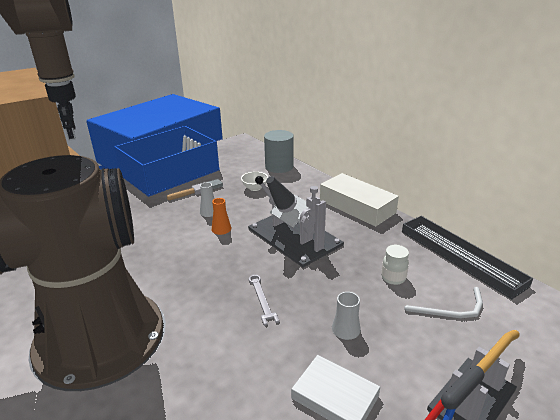

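View pics/top0.png

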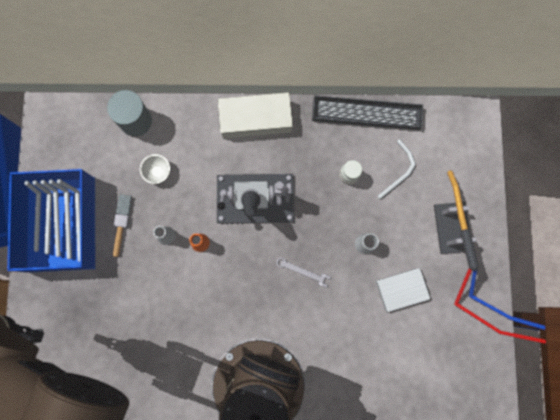

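Side view: jig at about (295,225), slim sleeve at (207,200), orange look-alike at (221,216), wide sleeve at (347,315). Top view: jig (255,198), slim (161,232), wide (369,242), and the handle ball at about (221,205). I'll zoom in for pixel points.

```bash
python3 - <<'E'
import cv2, numpy as np
t=cv2.imread("pics/top0.png"); s=cv2.imread("pics/side0.png")
def crop(im,x,y,w,h,k): 
    return cv2.resize(im[y:y+h,x:x+w],None,fx=k,fy=k,interpolation=cv2.INTER_CUBIC)
out=np.zeros((600,800,3),np.uint8)
out[0:300,0:400]=crop(t,207,162,100,75,4)
out[0:300,400:800]=crop(s,245,165,100,75,4) 
out[300:600,0:200]=crop(t,145,215,50,75,4)
out[300:600,200:400]=crop(t,350,215,50,75,4)
out[300:600,400:600]=crop(s,190,170,50,75,4)
out[300:600,600:800]=crop(s,325,280,50,75,4)
cv2.imwrite("pics/c1.png",out)
E
```

```text
(no output)
```

View pics/c1.png

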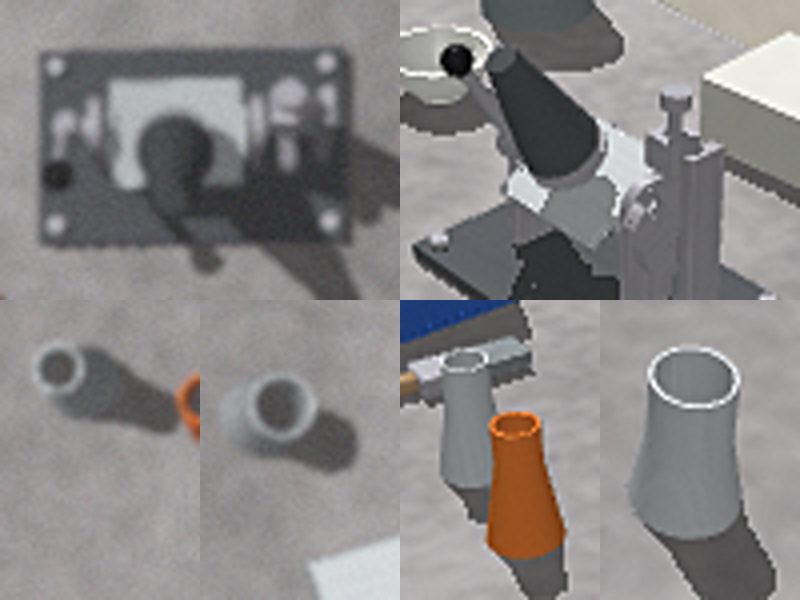

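Crop shows: top view handle ball (221.5,206.3), pin head (279,185.8), base corners (217,174.5)(295,174)(295,222)(217,223), slim rim (159.5,232), wide rim (370,241.8). Side view: ball (259.3,180), pin head (314.3,189.3), cone top (271,180.5), slim rim (206,185.5), wide rim (348.5,299.5). Next I triangulate these.

```bash
cat > h.py <<'E'
import numpy as np, cv2
from scipy.spatial.transform import Rotation as Rn
def ray(d,uv):
    K,R,t=d["camera_matrix"],d["R"],d["t"]
    v=(np.array(uv,float)-K[:2,2])/K[0,0]
    if d.get("fish",False):
        r=np.hypot(*v); c=np.r_[v*(np.sin(r)/max(r,1e-9)),np.cos(r)]
    else: c=np.r_[v,1]
    c=R.T@c
    return -R.T@t, c/np.linalg.norm(c)
def plane(d,uv,z):
    o,v=ray(d,uv); return o+v*(z-o[2])/v[2]
def tri(*obs):
    A=np.zeros((3,3));b=np.zeros(3);L=[]
    for d,uv in obs:
        o,v=ray(d,uv);P=np.eye(3)-np.outer(v,v);A+=P;b+=P@o;L.append((P,o))
    X=np.linalg.solve(A,b)
    return X,[1e3*np.linalg.norm(P@(X-o)) for P,o in L]
def load(n): 
    d=dict(np.load(f"pics/{n}.npz")); d["fish"]=n.startswith("wrist"); return d
def snap(name,out):
    from plant import optics
    d=optics.read_camera(name); np.savez(f"pics/{out}.npz",**d); d["fish"]=name=="wrist"
    cv2.imwrite(f"pics/{out}.png",d["pixels"][:,:,::-1]); return d
def proj(d,X):
    c=d["R"]@np.array(X)+d["t"];K=d["camera_matrix"]
    if d["fish"]:
        r=np.hypot(c[0],c[1]);th=np.arctan2(r,c[2]);v=c[:2]/r*th
    else: v=c[:2]/c[2]
    return v*K[0,0]+K[:2,2]
def goto(p,yaw=None,rows=True):
    """remaining shift in tool axes (mm) and turn (deg) to reach tool-down pose; yaw = world angle of the tool y axis"""
    from plant import sensors
    o=sensors.get_obs();R=Rn.from_quat(o["ee_rot"])
    sh=R.inv().apply(np.array(p)-o["position"])*1e3
    ty=R.as_matrix()[:,1]; cur=np.arctan2(ty[1],ty[0])
    if yaw is None: yaw=cur
    dy=(yaw-cur+np.pi/2)%np.pi-np.pi/2; a=cur+dy
    y=np.array([np.cos(a),np.sin(a),0]);z=np.array([0,0,-1.]);x=np.cross(y,z)
    dr=(R.inv()*Rn.from_matrix(np.c_[x,y,z])).as_rotvec(degrees=True)
    print("pos",o["position"].round(4),"yaw",np.degrees(cur).round(2),"shift mm",sh.round(1),"turn deg",dr.round(2),"clock",o["clock"],"F",o["force"].round(2),"j6",o["joint_pos"][5].round(2))
E
python3 - <<'E'
from h import *
t,s=load("top0"),load("side0")
for n,a,b in [("handle",(221.5,206.3),(259.3,180)),("pinhead",(279,185.8),(314.3,189.3)),("slim",(159.5,232),(206,185.5)),("wide",(370,241.8),(348.5,299.5))]:
    X,e=tri((t,a),(s,b)); print(n,X.round(4),np.round(e,1))
for c in [(217,174.5),(295,174),(295,222),(217,223)]: print(plane(t,c,.012).round(4))
print("bolts",[plane(t,c,.015).round(4) for c in [(220.75,178.5),(288.75,178),(289.5,217),(221,218)]])
print("side bolts",plane(s,(245+39/4,165+240/4),.015))
E
```

```text
handle [0.536  0.1116 0.1665] [1.3 1.3]
pinhead [ 0.5948 -0.0561  0.1863] [1.8 1.8]
slim [0.4671 0.3062 0.0916] [0.9 0.9]
wide [ 0.4445 -0.3369  0.084 ] [1.9 1.9]
[0.6659 0.144  0.012 ]
[ 0.6698 -0.1102  0.012 ]
[ 0.5119 -0.1104  0.012 ]
[0.5064 0.1402 0.012 ]
bolts [array([0.652 , 0.1312, 0.015 ]), array([ 0.6556, -0.0898,  0.015 ]), array([ 0.5275, -0.0926,  0.015 ]), array([0.5223, 0.1274, 0.015 ])]
side bolts [0.51971081 0.12012976 0.015     ]
```

```bash
python3 - <<'E'
from h import *
t=load("top0")
goto([.47,.115,.30],np.radians(91.2))
E
```

```text
pos [0.1887 0.6217 0.2478] yaw 73.11 shift mm [-416.4 -403.1  -51.8] turn deg [-5.000e-02 -1.000e-02 -1.809e+01] clock 0.15 F [-0.38 -0.55 -0.79] j6 -0.05
```

```bash
python3 -m handwheel '{"claw":[-1,-1,-1,-1,-1,-1,-1,-1,-1,-1],"linear":[[-28,-27,-4],[-28,-27,-4],[-28,-27,-4],[-28,-27,-4],[-28,-27,-4],[-28,-27,-4],[-28,-27,-4],[-28,-27,-4],[-28,-27,-4],[-28,-27,-4]],"dr":[[0,0,0],[0,0,0],[0,0,0],[0,0,0],[0,0,0],[0,0,0],[0,0,0],[0,0,0],[0,0,0],[0,0,0]]}' 40
python3 -m handwheel '{"claw":[-1,-1,-1,-1,-1,-1,-1,-1,-1],"linear":[[-27,-26,-3],[-27,-26,-3],[-27,-26,-3],[-27,-27,-2],[-28,-28,0],[0,0,0],[0,0,0],[0,0,0],[0,0,0]],"dr":[[0,0,0],[0,0,0],[0,0,0],[0,0,0],[0,0,0],[0,0,-6],[0,0,-6],[0,0,-6],[0,0,0]]}'
python3 - <<'E'
from h import *
goto([.49,.115,.165],np.radians(91.2))
snap("wrist","wrist1")
E
```

```text
clock: 0.98
position: [0.3787, 0.2805, 0.2885]
ee_rot: [0.147, 0.989, 0.0, 0.0]
force: [1.5, 1.2, 0.8]
width: 0.001
grasp_force: 0.0
clock: 1.73
position: [0.4698, 0.1151, 0.2991]
ee_rot: [-0.012, 1.0, -0.0, -0.0]
force: [-0.3, 1.2, 0.5]
width: 0.001
grasp_force: 0.0
pos [0.4698 0.1151 0.2991] yaw 91.38 shift mm [-20.3  -0.6 134.1] turn deg [-0.   -0.02  0.18] clock 1.7333 F [-0.35  1.15  0.48] j6 -1.42
```

View pics/wrist1.png

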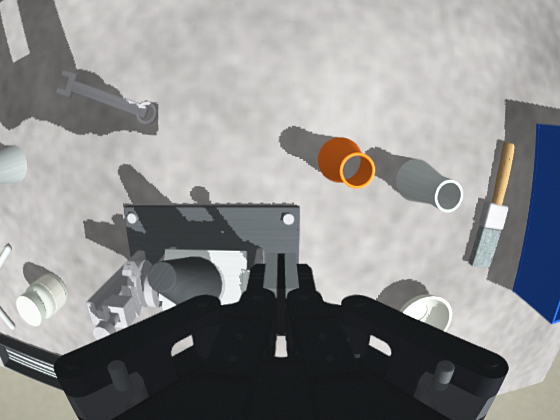

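Wrist view: jig's near edge bolts at (132,217) and (288,217), cone top disc at (162,277), slim rim at (448,195), orange rim at (357,170). The handle is hidden behind the fingers.

```bash
python3 - <<'E'
from h import *
t,s,w=load("top0"),load("side0"),load("wrist1")
print([plane(w,c,.015).round(4) for c in [(132,217),(288,217)]])
print("corners",[plane(w,c,.012).round(4) for c in [(124,206),(299,206)]])
S=(205.6,185.1);T=(159.1,231.6);W=(448,195)
print("slim",tri((s,S),(w,W)),tri((t,T),(w,W)),tri((s,S),(t,T),(w,W)))
print("conetop",tri((s,(270.6,180.1)),(w,(162,277))))
for z in (.09,.1): print(plane(s,S,z),plane(t,T,z),plane(w,W,z))
for p in [(.589,.029,0),(.467,.306,.1)]: print(proj(w,p))
E
```

```text
[array([ 0.5243, -0.0936,  0.015 ]), array([0.519 , 0.1265, 0.015 ])]
corners [array([ 0.5092, -0.1065,  0.012 ]), array([0.5045, 0.1406, 0.012 ])]
slim (array([0.46682563, 0.30780342, 0.09265686]), [np.float64(0.7599839648946101), np.float64(0.7599839648944684)]) (array([0.46668805, 0.30764854, 0.09349001]), [np.float64(0.660335541176646), np.float64(0.6603355411766819)]) (array([0.46705737, 0.30782934, 0.09258044]), [np.float64(0.5679651682957618), np.float64(0.4022150639781036), np.float64(0.9573588581677975)])
conetop (array([0.51308301, 0.0242987 , 0.20956576]), [np.float64(0.2359722516355657), np.float64(0.23597225163570262)])
[0.46969815 0.31169881 0.09      ] [0.46774233 0.30826948 0.09      ] [0.46673665 0.30980716 0.09      ]
[0.46096909 0.29491318 0.1       ] [0.46657628 0.30609567 0.1       ] [0.46473228 0.3039716  0.1       ]
[218.71397183 259.10694021]
[449.23007684 197.03025523]
```

```bash
python3 -m handwheel '{"claw":[-1,-1,-1,-1,-1,-1],"linear":[[-12,0,25],[0,0,35],[0,0,35],[0,0,30],[0,0,9],[0,0,0]],"dr":[[0,0,0],[0,0,0],[0,0,0],[0,0,0],[0,0,0],[0,0,0]]}'
python3 -m handwheel '{"claw":[-1,-1,-1,-1,-1,-1,-1,-1,-1,-1],"linear":[[-4,0,0],[-4,0,0],[-4,0,0],[-4,0,0],[-4,0,0],[-4,0,0],[-4,0,0],[-4,0,0],[-4,0,0],[-4,0,0]],"dr":[[0,0,0],[0,0,0],[0,0,0],[0,0,0],[0,0,0],[0,0,0],[0,0,0],[0,0,0],[0,0,0],[0,0,0]]}'
python3 -m handwheel '{"claw":[-1,-1,-1,-1,-1,-1],"linear":[[-4,0,0],[-4,0,0],[-4,0,0],[-4,0,0],[-4,0,0],[-4,0,0]],"dr":[[0,0,0],[0,0,0],[0,0,0],[0,0,0],[0,0,0],[0,0,0]]}'
```

```text
clock: 2.28
position: [0.4803, 0.1157, 0.1635]
ee_rot: [-0.009, 1.0, -0.0, -0.002]
force: [-0.8, -0.1, 1.6]
width: -0.004
grasp_force: 0.0
clock: 3.12
position: [0.5204, 0.1162, 0.165]
ee_rot: [-0.01, 1.0, -0.0, -0.002]
force: [-9.2, -1.2, 6.8]
width: 0.002
grasp_force: 4.7
clock: 3.62
position: [0.5452, 0.1168, 0.1651]
ee_rot: [-0.01, 1.0, -0.0, -0.001]
force: [-5.0, -1.5, 4.6]
width: 0.003
grasp_force: 0.6
```

Pushing, about 5 N. Continue with finer steps, watching the force.

```bash
python3 -m handwheel '{"claw":[-1,-1,-1,-1],"linear":[[-3,0,0],[-3,0,0],[-3,0,0],[-3,0,0]],"dr":[[0,0,0],[0,0,0],[0,0,0],[0,0,0]]}'
for i in 1 2; do python3 -m handwheel '{"claw":[-1,-1],"linear":[[-2,0,0],[-2,0,0]],"dr":[[0,0,0],[0,0,0]]}'; done
```

```text
clock: 3.95
position: [0.5579, 0.1172, 0.1653]
ee_rot: [-0.01, 1.0, -0.0, -0.0]
force: [-3.8, -0.8, 3.6]
width: -0.0
grasp_force: 0.0
clock: 4.12
position: [0.562, 0.1173, 0.1653]
ee_rot: [-0.01, 1.0, 0.0, 0.0]
force: [-2.7, -0.8, 2.9]
width: 0.001
grasp_force: 0.0
clock: 4.28
position: [0.566, 0.1174, 0.1653]
ee_rot: [-0.01, 1.0, 0.0, 0.0]
force: [-3.0, -0.1, 3.6]
width: -0.001
grasp_force: 0.0
```

```bash
python3 -m handwheel '{"claw":[-1,-1],"linear":[[-1.5,0,0],[-1.5,0,0]],"dr":[[0,0,0],[0,0,0]]}'
python3 - <<'E'
from h import *
s=snap("side","side1")
print(proj(s,(.588,.027,.23)),proj(s,(.586,-.058,.19)))
im=s["pixels"][130:255,230:360,::-1]
cv2.imwrite("pics/c2.png",cv2.resize(im,None,fx=4.5,fy=4.5,interpolation=cv2.INTER_CUBIC))
E
```

```text
clock: 4.45
position: [0.569, 0.1174, 0.1653]
ee_rot: [-0.01, 1.0, 0.0, 0.0]
force: [-2.8, -1.4, 2.8]
width: 0.005
grasp_force: 0.0
[291.72130878 164.80664474] [311.69982597 189.49725431]
```

View pics/c2.png

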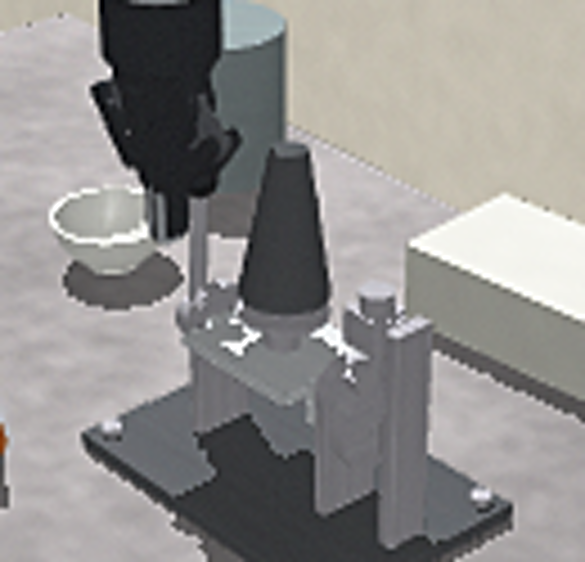

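Pin head has dropped from row 189 to 197 (about 20 mm), and the cone stands upright with its top at about (294,163) in the side image: locked. I'll retreat, open the claw, and look again.

```bash
python3 -m handwheel '{"claw":[-1,-1,-1,-1,-1,-1,0.3,0.3],"linear":[[10,0,0],[20,0,0],[15,0,-20],[25,0,-30],[25,0,-30],[25,0,-30],[25,0,-30],[0,0,0]],"dr":[[0,0,0],[0,0,0],[0,0,0],[0,0,0],[0,0,0],[0,0,0],[0,0,0],[0,0,0]]}'
python3 - <<'E'
from h import *
w=snap("wrist","wrist2");s=snap("side","side2");t=snap("top","top2")
goto([.467,.3075,.2],None)
print(proj(w,(.588,.027,.23)),proj(t,(.588,.027,.23)))
k=4
def crop(d,x,y,W,H): return cv2.resize(d["pixels"][y:y+H,x:x+W,::-1],None,fx=k,fy=k,interpolation=cv2.INTER_CUBIC)
out=np.zeros((600,800,3),np.uint8)
u,v=proj(t,(.588,.027,.23)).astype(int); a=(u-50,v-37); out[:300,:400]=crop(t,*a,100,75)
u,v=proj(s,(.588,.027,.23)).astype(int); b=(u-50,v-25); out[:300,400:]=crop(s,*b,100,75)
u,v=proj(w,(.588,.027,.23)).astype(int); c=(u-100,min(v-37,345)); out[300:,:]=crop(w,*c,200,75)
print(a,b,c); cv2.imwrite("pics/c3.png",out)
E
```

```text
clock: 5.17
position: [0.4213, 0.1148, 0.3099]
ee_rot: [-0.01, 1.0, 0.001, 0.003]
force: [2.5, 0.5, 1.2]
width: 0.273
grasp_force: 0.0
pos [0.4237 0.1147 0.3055] yaw 91.12 shift mm [-46.9 191.9 105.6] turn deg [ 0.02  0.1  -0.  ] clock 5.3167 F [0.46 1.53 0.02] j6 -1.4
[183.18863371 395.01565237] [250.15230436 184.18297916]
(np.int64(200), np.int64(147)) (np.int64(241), np.int64(139)) (np.int64(83), 345)
```

View pics/c3.png

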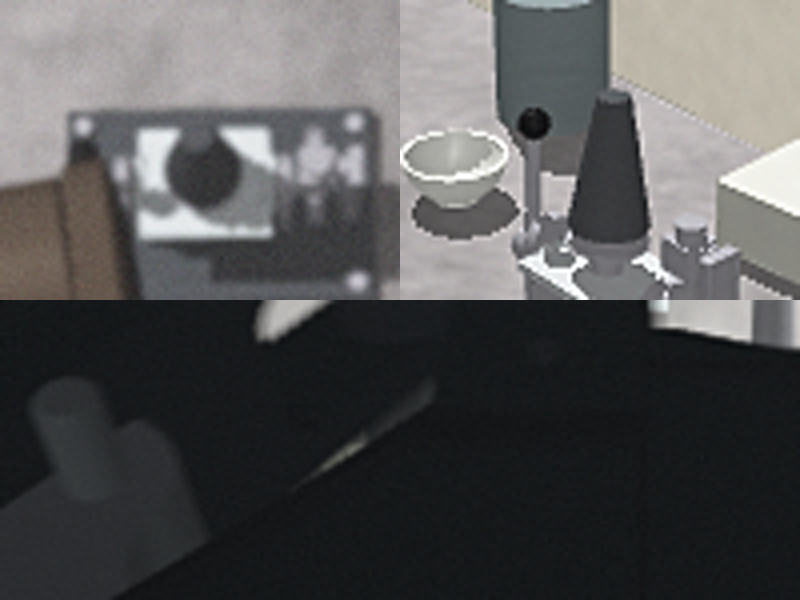

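Cone top centre: top view (249.6,181.1), side view (294.1,162.9). The wrist crop shows only the gripper.

```bash
python3 - <<'E'
from h import *
t,s,w=load("top2"),load("side2"),load("wrist2")
print(tri((t,(249.6,181.1)),(s,(294.1,162.9))))
for z in (.22,.23,.24): print(plane(t,(249.6,181.1),z),plane(s,(294.1,162.9),z))
# slim rim in wrist2: bright ellipse near projection
u,v=proj(w,(.467,.3075,.095)); print(u,v)
g=cv2.cvtColor(w["pixels"],cv2.COLOR_RGB2GRAY); x0,y0=int(u)-45,int(v)-45
m=(g[y0:y0+90,x0:x0+90]>225).astype(np.uint8)
cs,_=cv2.findContours(m,cv2.RETR_EXTERNAL,cv2.CHAIN_APPROX_NONE)
for c in sorted(cs,key=len)[-3:]:
    if len(c)>20: print(len(c),np.array(cv2.fitEllipse(c)[0])+[x0,y0],cv2.fitEllipse(c))
E
```

```text
(array([0.59677699, 0.028263  , 0.23245586]), [np.float64(0.5636209713170521), np.float64(0.5636209713171502)])
[0.5990475  0.02908371 0.22      ] [0.61403148 0.04795704 0.22      ]
[0.59684641 0.02868317 0.23      ] [0.60063494 0.03199566 0.23      ]
[0.59464532 0.02828263 0.24      ] [0.5872384  0.01603428 0.24      ]
438.504190401817 231.46568077930178
46 [479.84351349 245.80635071] ((86.84351348876953, 59.80635070800781), (4.799564361572266, 24.331993103027344), 8.284031867980957)
79 [438.54402161 231.73449707] ((45.54402160644531, 45.7344970703125), (24.565214157104492, 30.59642791748047), 30.084943771362305)
```

```bash
python3 - <<'E'
from h import *
t,s=load("top2"),load("side2")
g=cv2.cvtColor(s["pixels"],cv2.COLOR_RGB2GRAY).astype(float)
mids=[]
for v in range(166,197):
    r=g[v,270:320]; d=-np.diff(r)
    c=24; 
    # subpixel crossing of level 85 walking out from the axis
    i=c
    while r[i]<85:i-=1
    j=c
    while r[j]<85:j+=1
    l=270+i+(r[i]-85)/(r[i]-r[i+1]); q=270+j-(r[j]-85)/(r[j]-r[j-1])
    mids.append((v,(l+q)/2,q-l))
m=np.array(mids); p=np.polyfit(m[:,0],m[:,1],1); print(m[::5].round(2),p)
for th in (-.03,0,.03,.06):
  a=np.array([.5893,.028,.085]);n=np.array([np.sin(th),0,np.cos(th)])
  A,B=proj(s,a+.05*n),proj(s,a+.145*n); print(th,(B-A)[0]/(B-A)[1],B, proj(t,a+.145*n),"axis col at v=180",A[0]+(180-A[1])*(B-A)[0]/(B-A)[1])
print("meas col at 180",np.polyval(p,180))
E
```

```text
[[166.   293.39  10.27]
 [171.   293.33  12.12]
 [176.   293.33  13.9 ]
 [181.   293.12  15.96]
 [186.   293.16  17.  ]
 [191.   292.7   19.42]
 [196.   292.93  18.83]] [-2.76630121e-02  2.98100566e+02]
-0.03 0.027845078762699035 [290.62466227 165.02067408] [249.78203265 185.24691052] axis col at v=180 291.04176277965223
0 0.00042238771779199287 [291.85395056 164.54930455] [249.80364269 183.72724646] axis col at v=180 291.86047674589236
0.03 -0.026362228326628247 [293.0786981  164.12283912] [249.82692253 182.21870943] axis col at v=180 292.6601407613618
0.06 -0.05257741415947617 [294.2976354  163.74147583] [249.85184252 180.72304521] axis col at v=180 293.4428042400768
meas col at 180 293.1212238373374
```

Cone leans about +0.03 rad (the lock's play), axis at about (0.590, 0.028). I'll carry the sleeve tilted to match. Now to the slim sleeve.

```bash
python3 -m handwheel '{"claw":[0.3,0.3,0.3,0.3,0.3,0.3,0.3,0.3],"linear":[[-6,32,10],[-8,32,20],[-8,32,20],[-8,32,20],[-8,32,20],[-9,32,15],[0,0,0],[0,0,0]],"dr":[[0,0,0],[0,0,0],[0,0,0],[0,0,0],[0,0,0],[0,0,0],[0,0,0],[0,0,0]]}' 25
python3 - <<'E'
from h import *
goto([.467,.3075,.084],np.radians(91.2))
w=snap("wrist","wrist3"); u,v=proj(w,(.467,.3075,.1));print(u,v)
cv2.imwrite("pics/w3c.png",cv2.resize(w["pixels"][200:400,180:380,::-1],None,fx=3,fy=3))
E
```

```text
clock: 5.98
position: [0.4664, 0.3083, 0.1971]
ee_rot: [-0.011, 1.0, -0.001, -0.002]
force: [0.2, -0.4, 0.1]
width: 0.652
grasp_force: 0.0
pos [0.4664 0.3083 0.1971] yaw 91.22 shift mm [ -1.   -0.6 113.1] turn deg [-0.12 -0.22  0.02] clock 5.9833 F [ 0.21 -0.37  0.13] j6 -1.06
279.06210988204555 224.9302568028205
```

View pics/w3c.png

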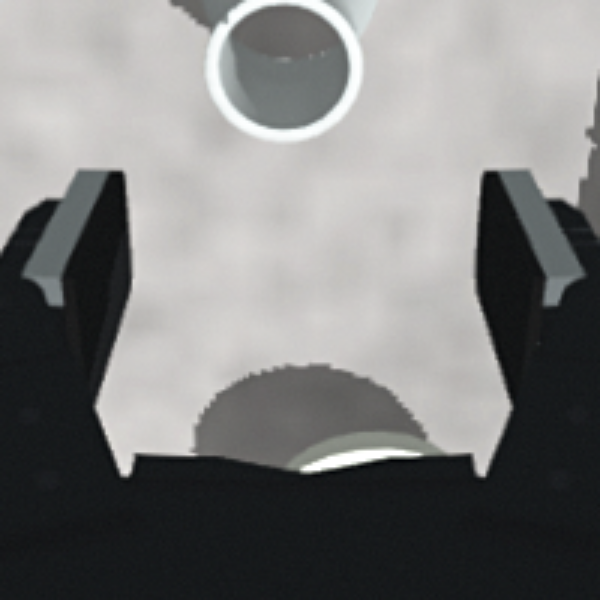

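Slim rim centre at full-image (274.5,222.2), 4.6 px left of prediction. Correct for it.

```bash
python3 - <<'E'
from h import *
w=load("wrist3")
g=cv2.cvtColor(w["pixels"],cv2.COLOR_RGB2GRAY)
m=(g[195:252,240:310]>235).astype(np.uint8)
cs,_=cv2.findContours(m,cv2.RETR_EXTERNAL,cv2.CHAIN_APPROX_NONE); c=max(cs,key=len); e=cv2.fitEllipse(c); uv=np.array(e[0])+[240,195]; print(uv,e[1])
X,er=tri((w,uv),(load("wrist1"),(448,195)),(load("wrist2"),(438.5,231.7)),(load("side0"),(205.6,185.1)),(load("top0"),(159.1,231.6))); print(X,er)
p=plane(w,uv,.1); print(p, plane(w,uv,.095)); goto([p[0],p[1],.084],np.radians(91.2))
E
```

```text
[274.37522125 221.75780106] (48.45439529418945, 50.64764404296875)
[0.4664864  0.30606026 0.09502984] [np.float64(2.0774697493950423), np.float64(1.0762514329858845), np.float64(1.397724567418581), np.float64(1.4383402541661594), np.float64(1.2634461305969455)]
[0.46467499 0.30407974 0.1       ] [0.46619626 0.30400321 0.095     ]
pos [0.4665 0.3074 0.1981] yaw 91.17 shift mm [  1.5  -3.1 114.1] turn deg [-0.11 -0.17 -0.03] clock 6.0333 F [-0.6   0.82  0.27] j6 -1.06
```

```bash
python3 -m handwheel '{"claw":[0.3,0.3,0.3,0.3,0.3,0.3],"linear":[[1,-2.5,10],[0,0,30],[0,0,30],[0,0,30],[0,0,14],[0,0,0]],"dr":[[0,0,0],[0,0,0],[0,0,0],[0,0,0],[0,0,0],[0,0,0]]}' 
python3 -m handwheel '{"claw":[-1,-1,-1,-1,-1,-1],"linear":[[0,0,0],[0,0,0],[0,0,0],[0,0,0],[0,0,0],[0,0,0]],"dr":[[0,0,0],[0,0,0],[0,0,0],[0,0,0],[0,0,0],[0,0,0]]}' 25
python3 -m handwheel '{"claw":[-1,-1,-1,-1,-1,-1,-1,-1],"linear":[[0,0,-10],[0,0,-25],[0,0,-40],[0,0,-40],[0,0,-40],[0,0,-40],[0,0,-30],[0,0,0]],"dr":[[0,0,0],[0,0,0],[0,0,0],[0,0,0],[0,0,0],[0,0,0],[0,0,0],[0,0,0]]}' 
python3 - <<'E'
from h import *
goto([.5945,.028,.31],np.radians(91.2))
E
```

```text
clock: 6.53
position: [0.4643, 0.3026, 0.0832]
ee_rot: [-0.009, 1.0, -0.001, -0.002]
force: [-0.1, -0.4, 0.7]
width: 0.652
grasp_force: 0.0
clock: 7.03
position: [0.4664, 0.3051, 0.0869]
ee_rot: [-0.01, 1.0, 0.0, 0.0]
force: [0.0, -0.1, 1.3]
width: 0.435
grasp_force: 26.8
clock: 7.7
position: [0.4682, 0.3063, 0.3187]
ee_rot: [-0.01, 1.0, 0.002, 0.004]
force: [1.4, 1.5, -0.6]
width: 0.434
grasp_force: 26.6
pos [0.4682 0.3063 0.3187] yaw 91.12 shift mm [-120.8 -280.7    8.4] turn deg [ 0.28  0.5  -0.08] clock 7.7 F [ 1.41  1.5  -0.6 ] j6 -1.07
```

```bash
python3 -m handwheel '{"claw":[-1,-1,-1,-1,-1,-1,-1,-1,-1,-1],"linear":[[-5,-12,-10],[-14,-32,-11],[-16,-36,0],[-16,-36,0],[-16,-36,0],[-16,-36,0],[-16,-36,0],[-14,-32,0],[-11,-25,0],[0,0,0]],"dr":[[0,0,0],[0,0,0],[0,0,0],[0,0,0],[0,0,0],[0,0,0],[0,0,0],[0,0,0],[0,0,0],[0,0,0]]}' 
python3 -m handwheel '{"claw":[-1,-1,-1,-1],"linear":[[0,0,0],[0,0,0],[0,0,0],[0,0,0]],"dr":[[0,1.7,0],[0,0,0],[0,0,0],[0,0,0]]}' 
python3 - <<'E'
from h import *
goto([.598,.028,.34],np.radians(91.2))
s=snap("side","side4");t=snap("top","top4")
k=4
def crop(d,x,y,W,H): return cv2.resize(d["pixels"][y:y+H,x:x+W,::-1],None,fx=k,fy=k,interpolation=cv2.INTER_CUBIC)
cv2.imwrite("pics/c4.png",np.hstack([crop(s,240,80,100,140),crop(t,200,130,100,140)]))
E
```

```text
clock: 8.53
position: [0.5967, 0.0213, 0.3317]
ee_rot: [-0.008, 1.0, -0.001, -0.0]
force: [-0.5, -0.5, -1.9]
width: 0.433
grasp_force: 26.6
clock: 8.87
position: [0.5952, 0.0265, 0.3321]
ee_rot: [-0.01, 1.0, -0.0, -0.015]
force: [0.3, 0.5, -1.2]
width: 0.435
grasp_force: 26.6
pos [0.5952 0.0265 0.3321] yaw 91.13 shift mm [-2.6  1.4 -8. ] turn deg [ 0.   -1.7  -0.07] clock 8.8667 F [ 0.33  0.46 -1.17] j6 -1.6
```

View pics/c4.png

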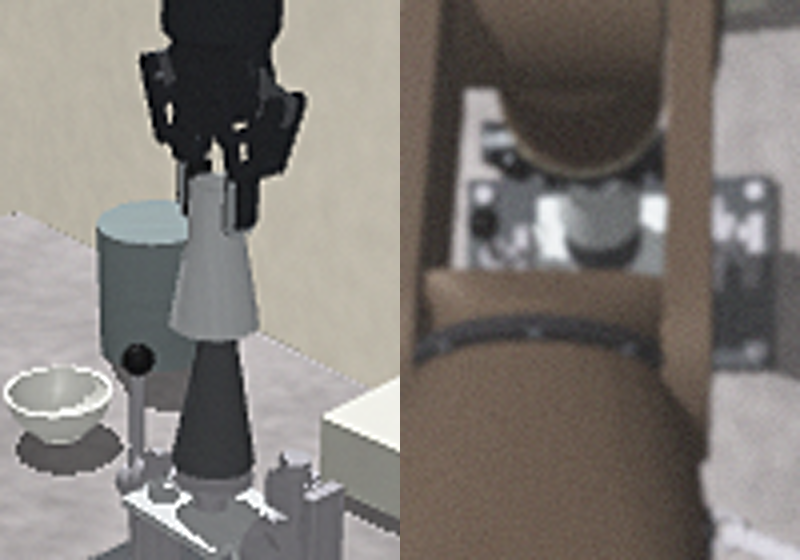

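Side view: sleeve foot centre (crop col 215.5) sits in line with the cone axis (215 at the cone top). A small shift, then descend near the seat and feel.

```bash
python3 -m handwheel '{"claw":[-1,-1,-1,-1,-1,-1,-1,-1,-1,-1],"linear":[[-1.5,1.5,0],[0,0,6],[0,0,10],[0,0,12],[0,0,12],[0,0,12],[0,0,12],[0,0,6],[0,0,2],[0,0,0]],"dr":[[0,0,0],[0,0,0],[0,0,0],[0,0,0],[0,0,0],[0,0,0],[0,0,0],[0,0,0],[0,0,0],[0,0,0]]}' 
python3 -m handwheel '{"claw":[-1,-1,-1],"linear":[[0,0,0],[0,0,0],[0,0,0]],"dr":[[0,0,0],[0,0,0],[0,0,0]]}' 
for i in 1 2; do python3 -m handwheel '{"claw":[-1,-1],"linear":[[0,0,1.5],[0,0,0]],"dr":[[0,0,0],[0,0,0]]}'; done | grep -E "pos|force:"
```

```text
clock: 9.8
position: [0.5946, 0.0279, 0.2597]
ee_rot: [-0.01, 1.0, -0.0, -0.015]
force: [0.1, 0.5, -1.6]
width: 0.434
grasp_force: 26.6
clock: 10.05
position: [0.5951, 0.0279, 0.2608]
ee_rot: [-0.01, 1.0, -0.0, -0.014]
force: [-0.2, 0.2, -1.7]
width: 0.432
grasp_force: 26.6
position: [0.5948, 0.0279, 0.2588]
force: [1.2, -0.2, -2.0]
grasp_force: 26.6
position: [0.5947, 0.0279, 0.2571]
force: [-0.3, -0.0, -1.6]
grasp_force: 26.6
```

```bash
for i in 1 2 3 4; do python3 -m handwheel '{"claw":[-1,-1],"linear":[[0,0,1.5],[0,0,0]],"dr":[[0,0,0],[0,0,0]]}'; done | grep -E "pos|force:"
```

```text
position: [0.5947, 0.0279, 0.2555]
force: [0.8, -0.6, -2.2]
grasp_force: 26.6
position: [0.5948, 0.0279, 0.2541]
force: [1.6, 0.4, -1.7]
grasp_force: 26.6
position: [0.5948, 0.0279, 0.2527]
force: [1.7, 0.2, -1.4]
grasp_force: 26.6
position: [0.5948, 0.0279, 0.2512]
force: [1.6, 0.3, -0.3]
grasp_force: 26.7
```

```bash
for i in 1 2 3 4; do python3 -m handwheel '{"claw":[-1,-1],"linear":[[0,0,1],[0,0,0]],"dr":[[0,0,0],[0,0,0]]}'; done | grep -E "pos|force:"
```

```text
position: [0.5948, 0.0279, 0.2503]
force: [2.7, 0.0, 0.3]
grasp_force: 26.7
position: [0.5946, 0.0279, 0.2492]
force: [3.7, 0.0, 0.4]
grasp_force: 26.7
position: [0.5945, 0.0279, 0.2482]
force: [2.2, -0.3, 0.5]
grasp_force: 26.7
position: [0.5945, 0.0279, 0.2472]
force: [2.8, -0.6, -0.2]
grasp_force: 26.7
```

```bash
for i in 1 2 3; do python3 -m handwheel '{"claw":[-1,-1,-1],"linear":[[-0.7,0,0],[0,0,0],[0,0,0]],"dr":[[0,0,0],[0,0,0],[0,0,0]]}'; done | grep -E "pos|force:"
```

```text
position: [0.5949, 0.0279, 0.2471]
force: [0.7, -0.7, -0.4]
grasp_force: 26.6
position: [0.5957, 0.0279, 0.2471]
force: [0.1, -0.5, -0.7]
grasp_force: 26.6
position: [0.5966, 0.0279, 0.2472]
force: [-0.1, 0.1, -1.5]
grasp_force: 26.6
```

```bash
for i in 1 2 3 4 5; do python3 -m handwheel '{"claw":[-1,-1],"linear":[[0,0,1],[0,0,0]],"dr":[[0,0,0],[0,0,0]]}'; done | grep -E "pos|force:"
```

```text
position: [0.5965, 0.0279, 0.2461]
force: [0.9, 0.1, -2.3]
grasp_force: 26.6
position: [0.5964, 0.0279, 0.245]
force: [-0.3, -0.6, -1.1]
grasp_force: 26.6
position: [0.5964, 0.028, 0.2441]
force: [0.0, -0.1, -0.9]
grasp_force: 26.6
position: [0.5964, 0.0279, 0.2431]
force: [-0.1, 0.6, -1.4]
grasp_force: 26.6
position: [0.5963, 0.0279, 0.2421]
force: [-0.2, 1.0, -1.0]
grasp_force: 26.6
```

```bash
for i in 1 2 3 4; do python3 -m handwheel '{"claw":[-1,-1],"linear":[[0,0,1],[0,0,0]],"dr":[[0,0,0],[0,0,0]]}'; done | grep -E "pos|force:"
```

```text
position: [0.5963, 0.028, 0.2411]
force: [-1.4, 0.7, -0.9]
grasp_force: 26.6
position: [0.5963, 0.028, 0.2401]
force: [-1.0, 0.8, -0.6]
grasp_force: 26.6
position: [0.5963, 0.028, 0.2391]
force: [-0.4, 1.4, 0.2]
grasp_force: 26.6
position: [0.5965, 0.028, 0.2384]
force: [-0.8, 2.2, 2.1]
grasp_force: 26.8
```

```bash
for i in 1 2; do python3 -m handwheel '{"claw":[-1,-1,-1],"linear":[[0.3,0.5,0],[0,0,0],[0,0,0]],"dr":[[0,0,0],[0,0,0],[0,0,0]]}'; done | grep -E "pos|force:"
```

```text
position: [0.5963, 0.0283, 0.2384]
force: [0.1, -1.5, 3.0]
grasp_force: 26.8
position: [0.5959, 0.0286, 0.2384]
force: [1.1, -3.7, 2.9]
grasp_force: 27.0
```

```bash
python3 -m handwheel '{"claw":[-1,-1,-1],"linear":[[-0.1,-0.5,-0.3],[0,0,0],[0,0,0]],"dr":[[0,0,0],[0,0,0],[0,0,0]]}' | grep -E "pos|force:"
python3 -m handwheel '{"claw":[-1,-1,-1],"linear":[[0,0,0.6],[0,0,0],[0,0,0]],"dr":[[0,0,0],[0,0,0],[0,0,0]]}' | grep -E "pos|force:"
```

```text
position: [0.5958, 0.0284, 0.2384]
force: [1.1, -1.6, -0.4]
grasp_force: 26.7
position: [0.5959, 0.0284, 0.2382]
force: [0.4, -1.5, 4.9]
grasp_force: 27.2
```

Stiff vertical feel with small lateral forces: seated. Ease off and release.

```bash
python3 -m handwheel '{"claw":[-1,-1,-1],"linear":[[0,-0.2,-0.35],[0,0,0],[0,0,0]],"dr":[[0,0,0],[0,0,0],[0,0,0]]}' | grep -E "pos|force:"
python3 -m handwheel '{"claw":[0,0.2,0.3,0.3,0.3,0.3],"linear":[[0,0,0],[0,0,0],[0,0,0],[0,0,0],[0,0,0],[0,0,0]],"dr":[[0,0,0],[0,0,0],[0,0,0],[0,0,0],[0,0,0],[0,0,0]]}' 
python3 -m handwheel '{"claw":[0.3,0.3,0.3,0.3,0.3,0.3],"linear":[[0,0,-5],[0,0,-15],[0,0,-25],[0,0,-35],[0,0,-35],[0,0,0]],"dr":[[0,0,0],[0,0,0],[0,0,0],[0,0,0],[0,-1.7,0],[0,0,0]]}'
python3 - <<'E'
from h import *
goto([.4445,-.337,.26],np.radians(91.2))
s=snap("side","side5"); 
cv2.imwrite("pics/c5.png",cv2.resize(s["pixels"][80:220,240:340,::-1],None,fx=4,fy=4,interpolation=cv2.INTER_CUBIC))
E
```

```text
position: [0.5958, 0.0283, 0.2383]
force: [0.4, -0.2, 2.2]
grasp_force: 26.8
clock: 15.72
position: [0.5958, 0.0282, 0.2383]
ee_rot: [-0.01, 1.0, -0.0, -0.015]
force: [-0.4, -0.1, 0.3]
width: 0.653
grasp_force: 0.0
clock: 16.22
position: [0.6017, 0.0283, 0.3605]
ee_rot: [-0.01, 1.0, -0.0, 0.006]
force: [1.5, -0.6, 1.6]
width: 0.65
grasp_force: 0.0
pos [0.6017 0.0283 0.3605] yaw 91.11 shift mm [ 165.4 -362.2   98.8] turn deg [-0.01  0.64 -0.09] clock 16.2167 F [ 1.51 -0.61  1.64] j6 -1.59
```

View pics/c5.png

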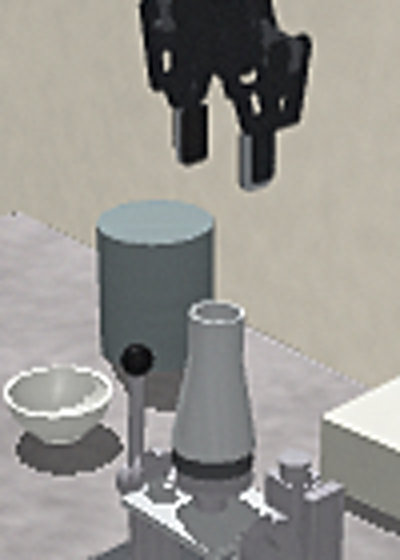

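Slim sleeve sits upright on the cone, rim at crop (217,312), pin still down. On to the wide sleeve.

```bash
python3 -m handwheel '{"claw":[0.8,0.8,0.8,0.8,0.8,0.8,0.8,0.8,0.8,0.8],"linear":[[9,-18,0],[16,-36,0],[16,-36,5],[16,-36,15],[16,-36,20],[16,-36,20],[16,-36,20],[16,-36,15],[16,-36,6],[16,-36,0]],"dr":[[0,0.6,0],[0,0,0],[0,0,0],[0,0,0],[0,0,0],[0,0,0],[0,0,0],[0,0,0],[0,0,0],[0,0,0]]}'
python3 -m handwheel '{"claw":[0.8,0.8,0.8],"linear":[[12,-20,0],[0,0,0],[0,0,0]],"dr":[[0,0,0],[0,0,0],[0,0,0]]}'
python3 - <<'E'
from h import *
w=snap("wrist","wrist6"); p=(.4445,-.337,.09); u,v=proj(w,p); print(u,v)
g=cv2.cvtColor(w["pixels"],cv2.COLOR_RGB2GRAY); x0,y0=int(u)-50,int(v)-50
for th in (235,225):
  m=(g[y0:y0+100,x0:x0+100]>th).astype(np.uint8)
  cs,_=cv2.findContours(m,cv2.RETR_EXTERNAL,cv2.CHAIN_APPROX_NONE)
  for c in sorted(cs,key=len)[-2:]:
    if len(c)>30:
        e=cv2.fitEllipse(c); uv=np.array(e[0])+[x0,y0]; print(th,len(c),uv,e[1],plane(w,uv,.09),tri((w,uv),(load("top0"),(369.6,241.4)),(load("side0"),(348.1,299.1))))
goto([.4445,-.337,.073],np.radians(91.2))
cv2.imwrite("pics/w6c.png",cv2.resize(w["pixels"][150:400,150:420,::-1],None,fx=2.2,fy=2.2))
E
```

```text
clock: 17.1
position: [0.4527, -0.3104, 0.2553]
ee_rot: [-0.01, 1.0, 0.001, -0.007]
force: [1.2, -1.2, -0.2]
width: 0.895
grasp_force: 0.0
clock: 17.35
position: [0.4422, -0.3307, 0.257]
ee_rot: [-0.008, 1.0, 0.0, -0.006]
force: [-0.7, 0.2, -0.6]
width: 0.895
grasp_force: 0.0
273.0604109301512 205.40463208740636
235 142 [273.96335983 203.69652939] (49.04568862915039, 50.54843521118164) [ 0.44285224 -0.33617576  0.09      ] (array([ 0.44493558, -0.3358227 ,  0.08393144]), [np.float64(0.7758182805476442), np.float64(1.4723578563542357), np.float64(1.5845375830444084)])
225 143 [273.867733   203.76701355] (49.3742790222168, 51.07023239135742) [ 0.44292095 -0.33626405  0.09      ] (array([ 0.44495459, -0.33585446,  0.08394338]), [np.float64(0.7748615706171554), np.float64(1.5110064783630637), np.float64(1.5492621390104258)])
pos [ 0.4428 -0.3298  0.2571] yaw 91.03 shift mm [ -3.7  -7.4 184.1] turn deg [ 0.05 -0.64 -0.17] clock 17.4 F [ 0.12 -0.1  -0.02] j6 -2.28
```

```bash
python3 -m handwheel '{"claw":[0.8,0.8,0.8,0.8,0.8,0.8,0.8,0.8],"linear":[[-0.5,-6,10],[0,0,30],[0,0,35],[0,0,35],[0,0,35],[0,0,30],[0,0,9.5],[0,0,0]],"dr":[[0,-0.6,0],[0,0,0],[0,0,0],[0,0,0],[0,0,0],[0,0,0],[0,0,0],[0,0,0]]}'
python3 -m handwheel '{"claw":[-1,-1,-1,-1,-1,-1],"linear":[[0,0,0],[0,0,0],[0,0,0],[0,0,0],[0,0,0],[0,0,0]],"dr":[[0,0,0],[0,0,0],[0,0,0],[0,0,0],[0,0,0],[0,0,0]]}' 25
python3 - <<'E'
from h import *
goto([.5958,.0282,.36],np.radians(91.1))
E
```

```text
clock: 18.07
position: [0.443, -0.3338, 0.071]
ee_rot: [-0.01, 1.0, 0.002, -0.002]
force: [-0.3, -0.2, 0.6]
width: 0.904
grasp_force: 0.0
clock: 18.57
position: [0.4447, -0.3365, 0.0749]
ee_rot: [-0.01, 1.0, -0.001, 0.001]
force: [0.5, 1.6, 9.9]
width: 0.572
grasp_force: 26.9
pos [ 0.4447 -0.3365  0.0749] yaw 91.09 shift mm [-158.7  361.2 -285.4] turn deg [-0.1   0.13 -0.01] clock 18.5667 F [0.46 1.65 9.95] j6 -2.29
```

```bash
python3 -m handwheel '{"claw":[-1,-1,-1,-1,-1,-1,-1,-1,-1,-1],"linear":[[0,0,-10],[0,0,-25],[0,0,-38],[0,0,-38],[0,0,-38],[0,0,-38],[0,0,-38],[0,0,-35],[0,0,-22],[0,0,0]],"dr":[[0,0,0],[0,0,0],[0,0,0],[0,0,0],[0,0,0],[0,0,0],[0,0,0],[0,0,0],[0,0,0],[0,0,0]]}'
python3 -m handwheel '{"claw":[-1,-1,-1,-1,-1,-1,-1,-1,-1,-1],"linear":[[-6,15,0],[-13,30,0],[-16,36,0],[-16,36,0],[-16,36,0],[-16,36,0],[-16,36,0],[-16,36,0],[-16,36,0],[-14,31,0]],"dr":[[0,0,0],[0,0,0],[0,0,0],[0,0,0],[0,0,0],[0,0,0],[0,0,0],[0,0,0],[0,0,0],[0,0,0]]}'
python3 -m handwheel '{"claw":[-1,-1,-1,-1,-1,-1],"linear":[[-10,22,0],[-5,10,0],[0,0,0],[0,0,0],[0,0,0],[0,0,0]],"dr":[[0,0.8,0],[0,0.8,0],[0,0,0],[0,0,0],[0,0,0],[0,0,0]]}'
python3 - <<'E'
from h import *
goto([.5993,.0282,.355],np.radians(91.1))
s=snap("side","side7")
cv2.imwrite("pics/c7.png",cv2.resize(s["pixels"][80:220,240:340,::-1],None,fx=4,fy=4,interpolation=cv2.INTER_CUBIC))
E
```

```text
clock: 19.4
position: [0.4449, -0.3369, 0.3618]
ee_rot: [-0.01, 1.0, -0.003, 0.003]
force: [0.2, -0.2, -2.2]
width: 0.569
grasp_force: 26.7
clock: 20.23
position: [0.5823, -0.0026, 0.3557]
ee_rot: [-0.01, 1.0, 0.0, 0.0]
force: [0.6, -0.8, -1.8]
width: 0.568
grasp_force: 26.7
clock: 20.73
position: [0.5962, 0.0259, 0.3552]
ee_rot: [-0.009, 1.0, -0.0, -0.014]
force: [0.3, -0.2, -1.9]
width: 0.571
grasp_force: 26.7
pos [0.5962 0.0259 0.3552] yaw 91.04 shift mm [-3.1  2.2  0.2] turn deg [-0.02 -1.59 -0.06] clock 20.7333 F [ 0.27 -0.23 -1.87] j6 -1.6
```

```bash
python3 -m handwheel '{"claw":[-1,-1,-1,-1,-1,-1,-1,-1,-1,-1],"linear":[[-3,2.2,0],[0,0,0],[0,0,8],[0,0,14],[0,0,14],[0,0,12],[0,0,6],[0,0,1],[0,0,0],[0,0,0]],"dr":[[0,0,0],[0,0,0],[0,0,0],[0,0,0],[0,0,0],[0,0,0],[0,0,0],[0,0,0],[0,0,0],[0,0,0]]}' | grep -E "pos|force:"
for i in 1 2 3 4 5 6; do python3 -m handwheel '{"claw":[-1,-1],"linear":[[0,0,2],[0,0,2]],"dr":[[0,0,0],[0,0,0]]}'; done | grep -E "pos|^force:"
```

```text
position: [0.5985, 0.0294, 0.3005]
force: [0.0, -0.0, -1.5]
grasp_force: 26.7
position: [0.5984, 0.0294, 0.2965]
force: [-0.2, 0.3, -2.5]
position: [0.598, 0.0294, 0.292]
force: [0.5, 1.4, -2.2]
position: [0.5978, 0.0294, 0.2878]
force: [-1.0, 0.1, -2.2]
position: [0.5977, 0.0294, 0.2837]
force: [-0.0, -0.3, -1.1]
position: [0.5976, 0.0294, 0.2797]
force: [-0.3, 0.2, -1.3]
position: [0.5975, 0.0294, 0.2758]
force: [0.0, -0.0, -1.7]
```

```bash
python3 -m handwheel '{"claw":[-1,-1,-1],"linear":[[0.4,-1.2,0],[0,0,0],[0,0,0]],"dr":[[0,0,0],[0,0,0],[0,0,0]]}' | grep -E "pos|^force:"
for i in 1 2 3 4 5 6 7; do python3 -m handwheel '{"claw":[-1,-1],"linear":[[0,0,1.5],[0,0,1.5]],"dr":[[0,0,0],[0,0,0]]}'; done | grep -E "pos|^force:"
```

```text
position: [0.5971, 0.0281, 0.2761]
force: [-0.3, -0.8, -1.0]
position: [0.5971, 0.0282, 0.2731]
force: [-0.6, 0.1, -2.0]
position: [0.5969, 0.0282, 0.2698]
force: [0.2, -0.0, -1.2]
position: [0.5969, 0.0282, 0.2668]
force: [-0.5, 0.4, -1.1]
position: [0.5968, 0.0282, 0.2639]
force: [0.6, 0.5, -1.0]
position: [0.5967, 0.0282, 0.2608]
force: [-0.2, -0.3, -1.5]
position: [0.5966, 0.0282, 0.2579]
force: [0.1, 0.4, -1.9]
position: [0.5965, 0.0282, 0.2549]
force: [-1.2, 0.1, -1.4]
```

Well clear inside. Now at 0.255; expected seat about 0.23.

```bash
for i in 1 2 3 4 5; do python3 -m handwheel '{"claw":[-1,-1],"linear":[[0,0,1],[0,0,1]],"dr":[[0,0,0],[0,0,0]]}'; done | grep -E "pos|^force:"
```

```text
position: [0.5965, 0.0282, 0.2529]
force: [0.6, -0.6, -1.9]
position: [0.5964, 0.0282, 0.2509]
force: [-0.5, -0.6, -1.4]
position: [0.5964, 0.0282, 0.2489]
force: [0.8, 0.6, -1.5]
position: [0.5963, 0.0282, 0.2469]
force: [0.1, -0.8, -2.6]
position: [0.5962, 0.0282, 0.2449]
force: [0.2, -0.0, -1.3]
```

```bash
for i in 1 2 3; do python3 -m handwheel '{"claw":[-1,-1],"linear":[[0,0,1],[0,0,0]],"dr":[[0,0,0],[0,0,0]]}'; done | grep -E "pos|^force:"
```

```text
position: [0.5961, 0.0282, 0.2438]
force: [-0.4, 0.1, -0.8]
position: [0.5962, 0.0282, 0.2429]
force: [0.2, 0.4, -2.5]
position: [0.5961, 0.0282, 0.2419]
force: [0.1, 0.5, -2.1]
```

```bash
for i in 1 2 3 4 5; do python3 -m handwheel '{"claw":[-1,-1],"linear":[[0,0,1],[0,0,0]],"dr":[[0,0,0],[0,0,0]]}'; done | grep -E "pos|^force:"
```

```text
position: [0.5961, 0.0282, 0.2409]
force: [0.1, -0.1, -1.9]
position: [0.596, 0.0282, 0.2399]
force: [-1.0, 0.4, -2.6]
position: [0.596, 0.0282, 0.2388]
force: [0.4, -0.5, -1.2]
position: [0.596, 0.0282, 0.2379]
force: [-0.3, 0.4, -2.3]
position: [0.596, 0.0282, 0.2368]
force: [-0.3, 0.2, -0.9]
```

```bash
for i in 1 2 3 4; do python3 -m handwheel '{"claw":[-1,-1],"linear":[[0,0,0.8],[0,0,0]],"dr":[[0,0,0],[0,0,0]]}'; done | grep -E "pos|^force:"
```

```text
position: [0.5959, 0.0282, 0.2361]
force: [-0.8, -0.1, -1.0]
position: [0.5959, 0.0282, 0.2353]
force: [-1.3, -0.1, -1.7]
position: [0.5959, 0.0282, 0.2345]
force: [-0.2, -0.4, -1.3]
position: [0.5958, 0.0282, 0.2337]
force: [-1.1, 1.1, -1.3]
```

```bash
for i in 1 2 3; do python3 -m handwheel '{"claw":[-1,-1,-1],"linear":[[0,0,0.7],[0,0,0],[0,0,0]],"dr":[[0,0,0],[0,0,0],[0,0,0]]}'; done | grep -E "pos|^force:"
```

```text
position: [0.5958, 0.0283, 0.2331]
force: [-1.2, 1.3, -2.0]
position: [0.5958, 0.0283, 0.2324]
force: [-0.6, 1.5, -0.5]
position: [0.5959, 0.0283, 0.2318]
force: [-2.2, 3.1, 1.9]
```

```bash
python3 -m handwheel '{"claw":[-1,-1,-1],"linear":[[0.3,0.3,0],[0,0,0],[0,0,0]],"dr":[[0,0,0],[0,0,0],[0,0,0]]}' | grep -E "pos|^force:"
python3 -m handwheel '{"claw":[-1,-1,-1],"linear":[[0,0,0.3],[0,0,0],[0,0,0]],"dr":[[0,0,0],[0,0,0],[0,0,0]]}' | grep -E "pos|^force:"
```

```text
position: [0.5957, 0.0284, 0.2318]
force: [-1.1, 1.6, 1.3]
position: [0.5958, 0.0284, 0.2317]
force: [0.4, 1.2, 5.0]
```

Stiff all round with the wide foot about 3.5 mm above the slim one's: seated. Ease off, release, retreat and check.

```bash
python3 -m handwheel '{"claw":[-1,-1,-1],"linear":[[0,0.1,-0.35],[0,0,0],[0,0,0]],"dr":[[0,0,0],[0,0,0],[0,0,0]]}' | grep -E "pos|force:"
python3 -m handwheel '{"claw":[0.3,0.5,0.7,0.7,0.7,0.7],"linear":[[0,0,0],[0,0,0],[0,0,0],[0,0,0],[0,0,0],[0,0,0]],"dr":[[0,0,0],[0,0,0],[0,0,0],[0,0,0],[0,0,0],[0,0,0]]}' 
python3 -m handwheel '{"claw":[0.7,0.7,0.7,0.7,0.7,0.7,0.7],"linear":[[0,0,-5],[0,0,-15],[0,0,-25],[0,0,-35],[0,0,-35],[0,0,-10],[0,0,0]],"dr":[[0,0,0],[0,0,0],[0,0,0],[0,0,0],[0,0,0],[0,0,0],[0,0,0]]}' | grep -E "pos|force|clock"
python3 - <<'E'
from h import *
s=snap("side","side8")
cv2.imwrite("pics/c8.png",cv2.resize(s["pixels"][80:220,240:340,::-1],None,fx=4,fy=4,interpolation=cv2.INTER_CUBIC))
E
```

```text
position: [0.5957, 0.0285, 0.2317]
force: [0.3, -0.8, 1.5]
grasp_force: 26.8
clock: 28.87
position: [0.5955, 0.0286, 0.2317]
ee_rot: [-0.01, 1.0, -0.0, -0.014]
force: [-0.5, 0.3, 0.7]
width: 0.85
grasp_force: 0.0
clock: 29.45
position: [0.6005, 0.0287, 0.3606]
force: [-0.6, 0.6, -0.4]
grasp_force: 0.0
```

View pics/c8.png

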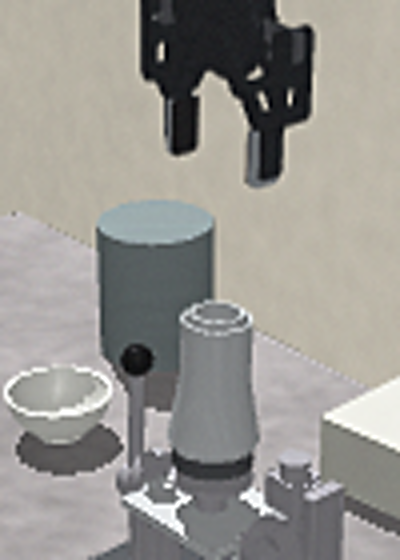

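The wide sleeve sits concentrically over the slim one (rims at crop (215,317)), upright, with the pin still down and the gripper clear.

```bash
python3 -c "
from plant import sign_off
print(sign_off())"
```

```text
the job is handed in; nothing more can be done
None
```

I handed the job in at about 29 s with the cradle locked upright and both sleeves seated loosely and released; the final picture shows them upright and centred, but no verdict came back.

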